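# Slacken both disc nuts of the twin sharpener, one of them left-handed

### The job

Both discs of the knife sharpener are due for a change: slacken each of the two red bar nuts by about a quarter turn and leave them on their spindles. The discs run opposite ways, so one of the nuts has a left-hand thread and the other an ordinary one, and nobody marked which: find out gently by feel, never force a nut tighter. Do not lean on the discs and leave the things lying around the machine where they are.

Things in the scene. Friction and masses are not known exactly. Their poses are not given: they have to be found in the camera images.
- machine: Twin-disc knife sharpener, fixed to the bench, spindles locked: green cast housing 210 mm deep (its x), 430 mm wide (its y), top 90 mm above the bench. Origin: middle of its underside, on the bench; x points from its front (red switch) to its back, y to its left disc, z up. A steel support bar, 12 mm thick, runs along its back 118 mm behind the middle, 140 mm above the bench.
- hub_left (a point): Point on the axis of the left (machine +y) spindle, 108 mm from the machine's middle, 155 mm above the bench; axes as the machine's. There stands a red nut: upright bar 64 mm long, 14 mm thick, 132 to 170 mm above the bench, on a round base of 40 mm diameter (127 to 132 mm). While tight the bar lies along the machine's x, so fingers close on it along y. The spindle end sticks up to 176 mm.
- hub_right (a point): The same point on the right (machine -y) spindle, with the same kind of nut, also along the machine's x while tight. The two nuts look alike; one loosens clockwise seen from above (left-hand thread), the other anticlockwise, and which stands where changes from start to start.
- nut_1 (a joint): Angle (rad) of one of the two nuts, which one is not told: 0 as found (tight), growing as it is loosened, whichever its hand; 1.57 is a quarter turn. It turns against a steady 0.3 N m and stays where left. Tightened from 0 it goes negative and the torque rises by 5 N m for each rad above 0.3 N m; beyond -0.12 rad (0.9 N m) it is over-tightened. Rises 2 mm a turn.
- nut_2 (a joint): The same for the other nut.
- stone: Grey grinding stone, 176 mm diameter, 20 mm thick, its top 123 mm above the bench, under one of the nuts (left or right); origin at the centre of its underside. Brittle: do not press on it.
- strop: Brown leather stropping disc of the same size under the other nut; origin at the centre of its underside.
- last: Bystander: loose maple shoe last, 250 mm long, 72 mm wide, 92 mm tall, beside the machine; origin at the centre of its underside, x along its length.
- hammer: Bystander: loose cobbler's hammer, 260 mm long, 26 mm high, lying on the other side of the machine; origin under its middle, x along its handle.
- paste_jar: Bystander: loose glass paste jar with yellow cap, 66 mm diameter, 75 mm tall, behind the machine; origin at the centre of its underside.
- knife: Bystander: loose shoemaker's knife with wooden handle, about 215 mm long, 17 mm high, lying in front of the machine; origin under the blade end of its handle, x towards the blade tip.

How it is judged:
By the outcome, as a careful person would: the job done as asked, in the order asked, and still so for the second after the job is handed in, with the robot touching nothing.
It also fails if it takes over 54 s, if anything falls off the work surface, if the arm or the gripper's body presses on something with over 40 N, if the wrist force passes 120 N, or if a joint passes its speed limit or range.

### The arm

A 6-joint arm with a two-finger parallel gripper is mounted at the origin on the work surface. World frame = base frame: x ahead of the robot, y to its left, z up, the work surface at z = 0. Lengths are in mm, angles in rad, forces in N, time in s.
With the tool pointing down it reaches from about 375 to 975 mm from the base axis. Payload 3.8 kg.
Tool frame: the origin (TCP) lies midway between the tips of the shut fingers; the grasp point (between the pads) lies 19 mm behind it; z points along the fingers, y is the line along which they close (so a half turn about z gives the same grasp; the last joint's range is limited). The gripper opens to 88 mm and grips with 3 to 60 N. Pads are 18 mm wide; open, the fingers measure 123 mm over their backs; the gripper's body (75 mm by 187 mm) begins 45 mm behind the grasp point.
Start: joints at [-1.326, 0.264, 1.604, -0, 1.274, -0.037], TCP at [187.702, -648.372, 238.706] pointing down, gripper open.
Joint ranges: [-2.63, 2.63], [-0.94, 2.18], [0.31, 2.57], [-1.31, 4.45], [0, 2.66], [-2.55, 2.55]. Speed limits (rad/s): [2.57, 2.57, 3.14, 3.14, 3.14, 3.14].

### API

Orientations are given as a unit quaternion [x, y, z, w].
In Python, from plant import r, cams gives the robot as it stands.
- The arm moves only by the tool drive_tool, never from a script. Its argument "targets" is a list of rows, each an object with "fingers": the finger opening in mm, from 0 to 88.1; "delta_pos": the shift along the tool's x, y, z in mm, a list of three; "dr": the turn, a rotation vector about the tool's x, y, z in degrees, a list of three. In form: [{"fingers": fingers, "delta_pos": [tx, ty, tz], "dr": [ax, ay, az]}, ...]. A call has 1 to 10 rows; each row is the pose to reach, as a shift and turn from the pose commanded when the call began, along the tool's axes at that moment; what a row does not reach only later rows make up. A row lasts 1/10 s, in which the tool goes at most 50 mm and 8.59 degrees, less where a joint would pass 70% of its speed; a pose out of reach is approached as far as the arm can. A call with a gripper value outside its range is refused whole. The fingers move at their own pace and stop on an object; "force" is the grip in N (left out, the last holds). Time passes only in rows, so rows that repeat a pose let the fingers close. It gives the time, the measured TCP pose, the force, the opening and the grip force at its end, in the units of the state.
- r.get_state(): the state, without advancing time (a new reading comes with each control period).
- cams.read_camera(name): name is "scene" or "top"; returns the picture (420x560x3 uint8, blue, green, red); there is no depth.
- cams.camera_info(name): a dict with "mtx" (3x3 intrinsics, pixels), "world_to_cam" (4x4, takes a point from world to camera coordinates). Camera axes: x right, y up, looking along -z (the intrinsics and any distortion apply to the point x, -y, -z); pixel columns grow to the right and rows downward; lengths in mm; the calibration is good to about 2 mm. A picture is of the moment at which its call begins. camera_info takes no time and is no camera call.
- r.finish_job(): hands the job in; it is judged then, once.
The state is a dict: "t": time; "qpos": joint angles; "joint_vel": joint speeds; "joint_torque": joint torques, N m; "tool_pos": TCP position; "eef_rot": TCP orientation; "ft_force": force on the tool from outside, world axes, zero at the start; "ft_torque": the same for the moment, N m; "finger_gap": finger opening in mm; "finger_force": force on a finger pad.
Only numpy, scipy, OpenCV 4.12 (cv2) and the standard library are available. Lean on these libraries where they do the work, as an engineer would, in place of code of your own. Each camera call takes 0.05 s, during which the arm holds its last target. There are 200 camera calls.

## Working session

There is one attempt and no reset: what is moved stays moved. The work goes in short steps, Python scripts to look and compute and a tool call to move; the robot and the scene stay as the last step left them, time stands still between calls to the robot, and variables do not carry over. Pictures are saved under pics/ and viewed, at most 10 in all, crops included, and the job is handed in when it is done.

Besides the shell and the picture viewer there is one more tool, called after "Request:" by a JSON object that holds its "method" and its "body", one argument or row to a line. drive_tool: Moves the arm, as the interface text tells. Its arguments: {"type":"object","properties":{"targets":{"type":"array","items":{"type":"object","properties":{"fingers":{"type":"number"},"delta_pos":{"type":"array","items":{"type":"number"}},"dr":{"type":"array","items":{"type":"number"}}}}},"force":{"type":"number"}},"required":["targets"]}

```bash
mkdir -p pics; python3 - <<'E'
from plant import r,cams
import cv2,numpy as np
for n in("scene","top"):
    cv2.imwrite(f"pics/{n}0.png",cams.read_camera(n)); i=cams.camera_info(n); print(n,{k:np.round(v,3).tolist() if not isinstance(v,str) else v for k,v in i.items()})
s=r.get_state();print(s)
E
```

```text
scene {'mtx': [[420.526, 0.0, 292.435], [0.0, 420.526, 210.421], [0.0, 0.0, 1.0]], 'world_to_cam': [[0.71, 0.704, -0.003, -465.057], [-0.454, 0.461, 0.762, 154.539], [0.538, -0.54, 0.647, -1452.197], [0.0, 0.0, 0.0, 1.0]]}
top {'mtx': [[451.023, 0.0, 276.991], [0.0, 451.023, 212.299], [0.0, 0.0, 1.0]], 'world_to_cam': [[0.011, -1.0, -0.005, 45.128], [0.99, 0.01, 0.143, -615.048], [-0.143, -0.006, 0.99, -1115.416], [0.0, 0.0, 0.0, 1.0]]}
{'t': 0.1, 'qpos': array([-1.32588339e+00,  2.64672928e-01,  1.60520446e+00, -8.77331766e-06,
        1.27373058e+00, -3.69008130e-02]), 'joint_vel': array([ 0.00170001, -0.00274362, -0.00344064, -0.00128785, -0.00128782,
       -0.00019426]), 'joint_torque': array([ 1.81864576e-03, -5.03618681e+01, -3.58071327e+01,  7.32925627e-02,
        2.34038086e-02, -5.93987102e-05]), 'tool_pos': array([ 187.5566208 , -647.75554923,  237.53362803]), 'eef_rot': array([ 9.90088357e-01,  1.40442263e-01, -1.08784389e-04, -1.00177875e-03]), 'ft_force': array([-0.09160341,  0.73841382, -0.27041371]), 'ft_torque': array([-0.00276367,  0.01256434, -0.03541839]), 'finger_force': 0.0, 'finger_gap': 88.20694059418987}
```

View pics/scene0.png

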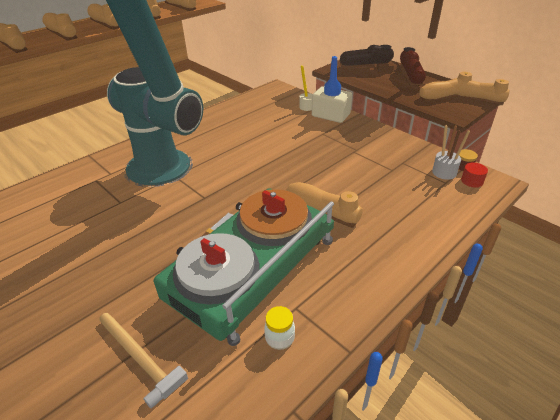

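View pics/top0.png

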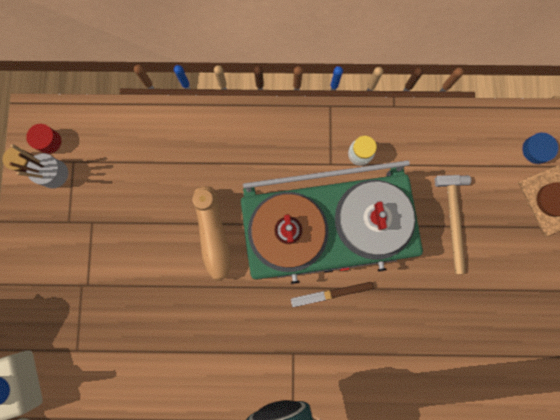

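The top view shows the strop (brown) left at about (288,230) and the stone (grey) right at (377,218), each with a red bar. The support bar is on the far side, the jar behind it at (363,150), and the knife in front at (330,297). Next I measure the hubs.

```bash
cat > h.py <<'E'
import cv2,numpy as np
from plant import r,cams
def ray(n,uv,z):
    i=cams.camera_info(n);K=np.array(i["mtx"]);T=np.array(i["world_to_cam"])
    p=np.linalg.inv(K)@[uv[0],uv[1],1];d=T[:3,:3].T@(p*[1,-1,-1]);c=-T[:3,:3].T@T[:3,3]
    return c+d*(z-c[2])/d[2]
def proj(n,P):
    i=cams.camera_info(n);T=np.array(i["world_to_cam"]);q=(T[:3,:3]@P+T[:3,3])*[1,-1,-1];q=np.array(i["mtx"])@q
    return q[:2]/q[2]
def big(m):
    c,_=cv2.findContours(m.astype(np.uint8),cv2.RETR_EXTERNAL,cv2.CHAIN_APPROX_NONE)
    return sorted(c,key=cv2.contourArea,reverse=True)
def redmask(im):
    h=cv2.cvtColor(im,cv2.COLOR_BGR2HSV);H,S,V=cv2.split(h)
    return ((H<5)|(H>172))&(S>170)&(V>90)
E
python3 - <<'E'
from h import *
for n in("top","scene"):
    im=cv2.imread(f"pics/{n}0.png");h=cv2.cvtColor(im,cv2.COLOR_BGR2HSV);H,S,V=cv2.split(h)
    for c in big(redmask(im))[:6]:
        if cv2.contourArea(c)<15: continue
        rc=cv2.minAreaRect(c);b=cv2.boxPoints(rc)
        print(n,"red",np.round(rc[0]),np.round(rc[1]),cv2.contourArea(c),"w",np.round(ray(n,rc[0],165)[:2]))
    if n=="top":
        for name,m in(("strop",(H>5)&(H<13)&(S>170)),("stone",(S<40)&(V>90))):
            m=m.copy();m[:160]=0;m[290:]=0;m[:,:235]=0;m[:,425:]=0
            m=cv2.morphologyEx(m.astype(np.uint8),cv2.MORPH_OPEN,np.ones((5,5)))
            c=cv2.convexHull(big(m)[0]);e=cv2.fitEllipse(c);print(name,np.round(e[0],1),np.round(e[1],1),"w",np.round(ray(n,e[0],123),1))
    
    cr=[im[185:265,240:420]] if n=="top" else [im[170:300,160:340]]
    cv2.imwrite(f"pics/{n}c.png",cv2.resize(cr[0],None,fx=4,fy=4,interpolation=cv2.INTER_CUBIC))
E
```

```text
top red [ 39. 136.] [25. 25.] 496.0 w [773. 615.]
top red [288. 229.] [14. 27.] 200.0 w [560.  25.]
top red [377. 216.] [26. 14.] 176.5 w [ 591. -180.]Traceback (most recent call last):
  File "<stdin>", line 12, in <module>
IndexError: list index out of range
```

```bash
python3 - <<'E'
from h import *
im=cv2.imread("pics/top0.png");h=cv2.cvtColor(im,cv2.COLOR_BGR2HSV);H,S,V=cv2.split(h)
print(h[215,270],h[245,310],h[200,377],h[210,350],h[270,350])
g=(H>45)&(H<95)&(S>80);w=[]
for name,m,uv in(("strop",abs(h.astype(int)-h[245,310]).max(2),(310,245)),("stone",None,(350,210))):
    m=((abs(H.astype(int)-h[245,310][0])<4)&(S>h[245,310][1]-35)) if name=="strop" else (S<60)&(V>90)
    m=m.copy();m[:175]=0;m[285:]=0;m[:,:240]=0;m[:,420:]=0
    m=cv2.morphologyEx(m.astype(np.uint8),cv2.MORPH_OPEN,np.ones((5,5)))
    c=cv2.convexHull(big(m)[0]);e=cv2.fitEllipse(c);p=ray("top",e[0],123);w.append(p);print(name,np.round(e[0],1),np.round(e[1],1),"w",np.round(p,1))
d=w[0]-w[1];print("dist",np.hypot(*d[:2]),"yaw",np.degrees(np.arctan2(-d[0],d[1])))
s=cv2.imread("pics/scene0.png")
for p in w: q=proj("scene",p+[0,0,53]);print("spindle tip in scene",np.round(q,1));cv2.circle(s,tuple(np.round(q).astype(int)),1,(255,0,0),-1)
for p in w: q=proj("top",p+[0,0,53]);cv2.circle(im,tuple(np.round(q).astype(int)),1,(255,0,0),-1)
cv2.imwrite("pics/c.png",np.vstack([cv2.resize(im[190:260,240:420],None,fx=4,fy=4,interpolation=2),cv2.resize(s[185:265,160:340],None,fx=4,fy=4,interpolation=2)]))
E
```

```text
[ 12 158 155] [ 11 147 154] [ 18  16 158] [ 21  16 164] [ 12 130 124]
strop [288.2 230.2] [73.1 73.6] w [560.4  24.  123. ]
stone [376.6 217.7] [73.5 75.3] w [ 592.6 -186.9  123. ]
dist 213.36347433725095 yaw 8.676826615623831
spindle tip in scene [272.1 192.3]
spindle tip in scene [211.7 241. ]
```

View pics/c.png

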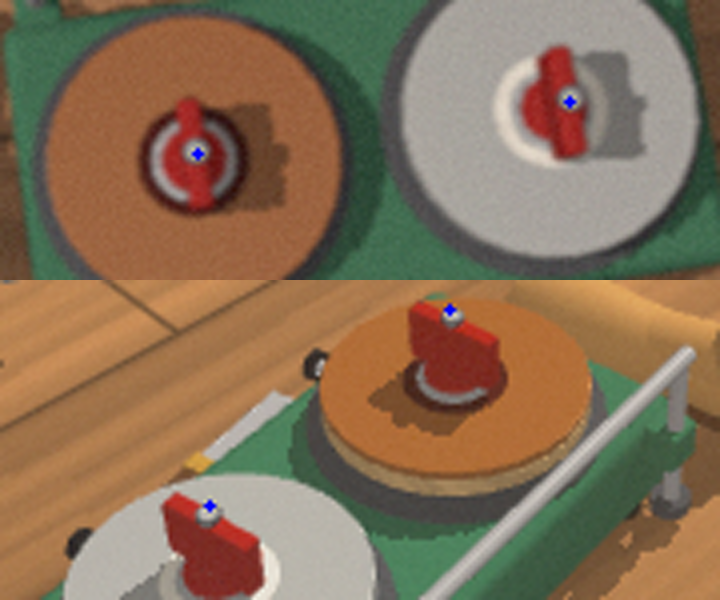

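The hubs fit: 213 mm apart against 216 given, and both views agree. Machine yaw is about 8.7°. I'll go above the right nut first.

Request:
{"method": "drive_tool", "body": {
  "targets": [
    {"fingers": 88,"delta_pos": [40,-25,0],"dr": [0,0,0]},
    {"fingers": 88,"delta_pos": [80,-51,0],"dr": [0,0,1]},
    {"fingers": 88,"delta_pos": [120,-76,0],"dr": [0,0,2]},
    {"fingers": 88,"delta_pos": [160,-102,0],"dr": [0,0,3]},
    {"fingers": 88,"delta_pos": [200,-127,0],"dr": [0,0,4]},
    {"fingers": 88,"delta_pos": [240,-153,0],"dr": [0,0,5]},
    {"fingers": 88,"delta_pos": [280,-178,0],"dr": [0,0,6]},
    {"fingers": 88,"delta_pos": [320,-204,0],"dr": [0,0,7]},
    {"fingers": 88,"delta_pos": [360,-229,0],"dr": [0,0,7.4]},
    {"fingers": 88,"delta_pos": [400,-255,0],"dr": [0,0,7.4]}
  ]
}}

```text
t: 1.1
tool_pos: [501.8, -290.4, 238.3]
eef_rot: [0.997, 0.076, -0.0, -0.0]
ft_force: [1.0, -1.0, 1.1]
finger_gap: 88.3
finger_force: 0.0
```

Request:
{"method": "drive_tool", "body": {
  "targets": [
    {"fingers": 88,"delta_pos": [36,-30,0],"dr": [0,0,0]},
    {"fingers": 88,"delta_pos": [71,-59,0],"dr": [0,0,0]},
    {"fingers": 88,"delta_pos": [95,-80,0],"dr": [0,0,0]},
    {"fingers": 88,"delta_pos": [106.4,-88.9,0],"dr": [0,0,0]},
    {"fingers": 88,"delta_pos": [106.4,-88.9,0],"dr": [0,0,0]},
    {"fingers": 88,"delta_pos": [106.4,-88.9,0],"dr": [0,0,0]}
  ]
}}

```text
t: 1.7
tool_pos: [591.9, -188.9, 238.3]
eef_rot: [0.997, 0.076, -0.001, 0.0]
ft_force: [-0.2, -0.8, 0.4]
finger_gap: 87.9
finger_force: 0.0
```

```bash
python3 - <<'E'
from h import *
a=cams.read_camera("top");b=cams.read_camera("scene");s=r.get_state()
print(np.round(s["tool_pos"],1),np.round(s["qpos"],2))
for n,i in(("top",a),("scene",b)): print(proj(n,s["tool_pos"]))
cv2.imwrite("pics/d.png",np.hstack([cv2.resize(a[150:290,320:440],None,fx=3,fy=3),cv2.resize(b[160:300,140:280],None,fx=3,fy=3)]))
E
```

```text
[ 591.6 -189.6  238.5] [-0.35  0.16  1.72 -0.    1.25  1.07]
[389.4299118  211.07266581]
[206.59288642 219.93435605]
```

View pics/d.png

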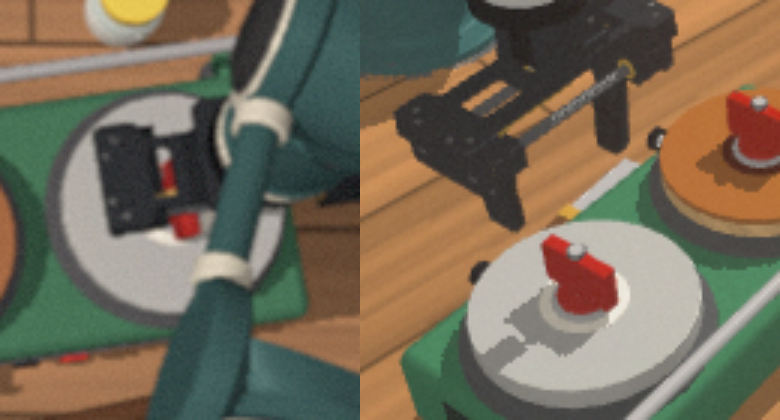

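The gripper sits above the stone nut, with its fingers on either side of the bar (tips mid-point about (208,222) in the scene view against 207,220 expected). Next it goes down and closes lightly.

Request:
{"method": "drive_tool", "body": {
  "targets": [
    {"fingers": 88,"delta_pos": [0,0,20],"dr": [0,0,0]},
    {"fingers": 60,"delta_pos": [0,0,40],"dr": [0,0,0]},
    {"fingers": 50,"delta_pos": [0,0,60],"dr": [0,0,0]},
    {"fingers": 40,"delta_pos": [0,0,78],"dr": [0,0,0]},
    {"fingers": 40,"delta_pos": [0,0,90],"dr": [0,0,0]},
    {"fingers": 40,"delta_pos": [0,0,97],"dr": [0,0,0]},
    {"fingers": 40,"delta_pos": [0,0,97],"dr": [0,0,0]}
  ],
  "force": 5
}}

```text
t: 2.5
tool_pos: [591.7, -188.6, 140.8]
eef_rot: [0.997, 0.076, -0.001, -0.0]
ft_force: [0.3, -0.0, 0.9]
finger_gap: 42.1
finger_force: 0.0
```

Request:
{"method": "drive_tool", "body": {
  "targets": [
    {"fingers": 5,"delta_pos": [0,0,0],"dr": [0,0,0]},
    {"fingers": 5,"delta_pos": [0,0,0],"dr": [0,0,0]},
    {"fingers": 5,"delta_pos": [0,0,0],"dr": [0,0,0]},
    {"fingers": 5,"delta_pos": [0,0,0],"dr": [0,0,0]},
    {"fingers": 5,"delta_pos": [0,0,0],"dr": [0,0,0]},
    {"fingers": 5,"delta_pos": [0,0,0],"dr": [0,0,0]}
  ],
  "force": 5
}}

```text
t: 3.1
tool_pos: [593.5, -189.5, 142.7]
eef_rot: [0.997, 0.076, 0.001, 0.001]
ft_force: [-0.1, -5.1, 0.6]
finger_gap: 14.0
finger_force: 5.0
```

```bash
cat > st.py <<'E'
from h import *
s=r.get_state()
for k in("t","tool_pos","qpos","ft_force","ft_torque","finger_gap","finger_force"): print(k,np.round(s[k],3))
q=s["eef_rot"];print("heading",np.degrees(2*np.arctan2(q[1],q[0])))
E
python3 st.py
```

```text
t 3.1
tool_pos [ 593.519 -189.458  142.745]
qpos [-0.348  0.24   1.817 -0.002  1.081  1.071]
ft_force [-0.076 -5.143  0.592]
ft_torque [-0.828 -0.059 -0.001]
finger_gap 14.017
finger_force 5.0
heading 8.756960165205959
```

Request:
{"method": "drive_tool", "body": {
  "targets": [
    {"fingers": 5,"delta_pos": [0,1,0],"dr": [0,0,0]},
    {"fingers": 5,"delta_pos": [0,2,0],"dr": [0,0,0]},
    {"fingers": 5,"delta_pos": [0,2,0],"dr": [0,0,0]}
  ],
  "force": 5
}}

```text
t: 3.4
tool_pos: [593.6, -189.7, 142.7]
eef_rot: [0.997, 0.076, 0.001, -0.0]
ft_force: [0.1, -0.3, 5.2]
finger_gap: 13.9
finger_force: 5.0
```

```bash
python3 st.py
```

```text
t 3.4
tool_pos [ 593.562 -189.655  142.652]
qpos [-3.500e-01  2.420e-01  1.816e+00  1.000e-03  1.083e+00  1.068e+00]
ft_force [ 0.087 -0.261  5.213]
ft_torque [-0.009  0.031  0.031]
finger_gap 13.91
finger_force 4.999
heading 8.734723558802676
```

Request:
{"method": "drive_tool", "body": {
  "targets": [
    {"fingers": 5,"delta_pos": [0,0,-1],"dr": [0,0,0]},
    {"fingers": 5,"delta_pos": [0,0,-2],"dr": [0,0,0]},
    {"fingers": 5,"delta_pos": [0,0,-2],"dr": [0,0,0]}
  ],
  "force": 5
}}

```text
t: 3.7
tool_pos: [593.3, -189.7, 142.9]
eef_rot: [0.997, 0.076, 0.0, -0.0]
ft_force: [4.8, 0.0, -3.8]
finger_gap: 13.9
finger_force: 5.0
```

```bash
python3 st.py
```

```text
t 3.7
tool_pos [ 593.286 -189.677  142.937]
qpos [-3.500e-01  2.410e-01  1.816e+00  1.000e-03  1.084e+00  1.068e+00]
ft_force [ 4.795  0.021 -3.804]
ft_torque [ 0.008 -0.743  0.009]
finger_gap 13.857
finger_force 4.999
heading 8.747868623318437
```

Request:
{"method": "drive_tool", "body": {
  "targets": [
    {"fingers": 5,"delta_pos": [0,0,0.8],"dr": [0,0,0]},
    {"fingers": 5,"delta_pos": [0,0,0.8],"dr": [0,0,0]},
    {"fingers": 5,"delta_pos": [0,0,0.8],"dr": [0,0,-0.7]},
    {"fingers": 5,"delta_pos": [0,0,0.8],"dr": [0,0,-1.5]},
    {"fingers": 5,"delta_pos": [0,0,0.8],"dr": [0,0,-1.5]},
    {"fingers": 5,"delta_pos": [0,0,0.8],"dr": [0,0,-1.5]}
  ],
  "force": 40
}}

```text
t: 4.3
tool_pos: [593.3, -189.8, 142.9]
eef_rot: [0.996, 0.089, 0.0, -0.0]
ft_force: [5.4, 1.5, -1.9]
finger_gap: 13.5
finger_force: 40.1
```

```bash
python3 st.py
```

```text
t 4.3
tool_pos [ 593.255 -189.751  142.874]
qpos [-3.500e-01  2.410e-01  1.816e+00  1.000e-03  1.084e+00  1.042e+00]
ft_force [ 5.369  1.516 -1.874]
ft_torque [ 0.28  -0.83  -0.411]
finger_gap 13.539
finger_force 40.143
heading 10.215869825925587
```

Request:
{"method": "drive_tool", "body": {
  "targets": [
    {"fingers": 5,"delta_pos": [0,0,0],"dr": [0,0,-0.5]},
    {"fingers": 5,"delta_pos": [0,0,0],"dr": [0,0,-1]},
    {"fingers": 5,"delta_pos": [0,0,0],"dr": [0,0,-1]}
  ]
}}

```text
t: 4.6
tool_pos: [593.2, -189.7, 142.9]
eef_rot: [0.995, 0.098, 0.0, -0.0]
ft_force: [4.5, 1.8, -2.3]
finger_gap: 13.6
finger_force: 40.4
```

```bash
python3 st.py
```

```text
t 4.6
tool_pos [ 593.242 -189.735  142.885]
qpos [-3.500e-01  2.410e-01  1.816e+00  1.000e-03  1.084e+00  1.025e+00]
ft_force [ 4.489  1.792 -2.304]
ft_torque [ 0.261 -0.812 -0.599]
finger_gap 13.634
finger_force 40.38
heading 11.194585541256426
```

The torque rises when turned anticlockwise (0.41, then 0.60 N m), so the right nut has a left-hand thread and loosens clockwise, and the left nut loosens anticlockwise. I'll turn it back clockwise and check the torque.

Request:
{"method": "drive_tool", "body": {
  "targets": [
    {"fingers": 5,"delta_pos": [0,0,0],"dr": [0,0,2.5]},
    {"fingers": 5,"delta_pos": [0,0,0],"dr": [0,0,5]},
    {"fingers": 5,"delta_pos": [0,0,0],"dr": [0,0,8]},
    {"fingers": 5,"delta_pos": [0,0,0],"dr": [0,0,11]},
    {"fingers": 5,"delta_pos": [0,0,0],"dr": [0,0,14]},
    {"fingers": 5,"delta_pos": [0,0,0],"dr": [0,0,14]}
  ]
}}

```text
t: 5.2
tool_pos: [593.3, -189.7, 142.9]
eef_rot: [1.0, -0.024, 0.0, -0.0]
ft_force: [6.1, 1.0, -2.6]
finger_gap: 13.8
finger_force: 40.0
```

```bash
python3 st.py
```

```text
t 5.2
tool_pos [ 593.275 -189.713  142.917]
qpos [-3.500e-01  2.410e-01  1.816e+00  1.000e-03  1.084e+00  1.268e+00]
ft_force [ 6.1    1.037 -2.552]
ft_torque [ 0.385 -0.791  0.189]
finger_gap 13.77
finger_force 40.039
heading -2.7406922749439593
```

Torque dropped and stayed steady, so clockwise loosens. I'll release, lift, turn the wrist back by 180° for range, and regrip.

Request:
{"method": "drive_tool", "body": {
  "targets": [
    {"fingers": 50,"delta_pos": [0,0,0],"dr": [0,0,0]},
    {"fingers": 50,"delta_pos": [0,0,0],"dr": [0,0,0]},
    {"fingers": 60,"delta_pos": [0,0,0],"dr": [0,0,0]},
    {"fingers": 60,"delta_pos": [0,0,-20],"dr": [0,0,0]},
    {"fingers": 60,"delta_pos": [0,0,-40],"dr": [0,0,0]},
    {"fingers": 60,"delta_pos": [0,0,-60],"dr": [0,0,0]},
    {"fingers": 60,"delta_pos": [0,0,-60],"dr": [0,0,-7]},
    {"fingers": 60,"delta_pos": [0,0,-60],"dr": [0,0,-14]},
    {"fingers": 60,"delta_pos": [0,0,-60],"dr": [0,0,-22]},
    {"fingers": 60,"delta_pos": [0,0,-60],"dr": [0,0,-30]}
  ],
  "force": 5
}}

```text
t: 6.2
tool_pos: [592.4, -190.3, 202.9]
eef_rot: [0.971, 0.238, -0.001, -0.0]
ft_force: [1.0, -0.7, -0.8]
finger_gap: 60.1
finger_force: 0.0
```

Request:
{"method": "drive_tool", "body": {
  "targets": [
    {"fingers": 60,"delta_pos": [0,0,0],"dr": [0,0,-8]},
    {"fingers": 60,"delta_pos": [0,0,0],"dr": [0,0,-16]},
    {"fingers": 60,"delta_pos": [0,0,0],"dr": [0,0,-24]},
    {"fingers": 60,"delta_pos": [0,0,0],"dr": [0,0,-32]},
    {"fingers": 60,"delta_pos": [0,0,0],"dr": [0,0,-40]},
    {"fingers": 60,"delta_pos": [0,0,0],"dr": [0,0,-48]},
    {"fingers": 60,"delta_pos": [0,0,0],"dr": [0,0,-56]},
    {"fingers": 60,"delta_pos": [0,0,0],"dr": [0,0,-64]},
    {"fingers": 60,"delta_pos": [0,0,0],"dr": [0,0,-72]},
    {"fingers": 60,"delta_pos": [0,0,0],"dr": [0,0,-80]}
  ]
}}

```text
t: 7.2
tool_pos: [592.4, -190.3, 202.7]
eef_rot: [0.591, 0.807, -0.0, -0.0]
ft_force: [0.2, -0.8, -0.5]
finger_gap: 60.0
finger_force: 0.0
```

Request:
{"method": "drive_tool", "body": {
  "targets": [
    {"fingers": 60,"delta_pos": [0,0,0],"dr": [0,0,-8]},
    {"fingers": 60,"delta_pos": [0,0,0],"dr": [0,0,-16]},
    {"fingers": 60,"delta_pos": [0,0,0],"dr": [0,0,-24]},
    {"fingers": 60,"delta_pos": [0,0,0],"dr": [0,0,-32]},
    {"fingers": 60,"delta_pos": [0,0,0],"dr": [0,0,-40]},
    {"fingers": 60,"delta_pos": [0,0,0],"dr": [0,0,-48]},
    {"fingers": 60,"delta_pos": [0,0,0],"dr": [0,0,-56]},
    {"fingers": 60,"delta_pos": [0,0,0],"dr": [0,0,-64]},
    {"fingers": 60,"delta_pos": [0,0,0],"dr": [0,0,-70]},
    {"fingers": 60,"delta_pos": [0,0,0],"dr": [0,0,-70]}
  ]
}}

```text
t: 8.2
tool_pos: [592.5, -190.3, 202.8]
eef_rot: [0.024, 1.0, -0.0, -0.0]
ft_force: [-0.5, -0.3, -0.6]
finger_gap: 60.2
finger_force: 0.0
```

```bash
python3 st.py; python3 - <<'E'
from h import *
b=cams.read_camera("scene")
cv2.imwrite("pics/e.png",cv2.resize(b[140:310,130:330],None,fx=3,fy=3))
E
```

```text
t 8.2
tool_pos [ 592.459 -190.293  202.752]
qpos [-0.351  0.19   1.761 -0.     1.191 -1.873]
ft_force [-0.462 -0.309 -0.595]
ft_torque [ 0.067 -0.16   0.034]
finger_gap 60.158
finger_force 0.0
heading 177.25221261707924
```

View pics/e.png

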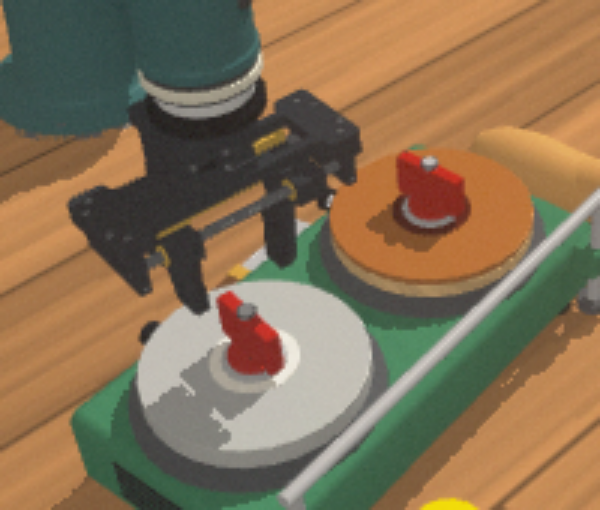

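Nut moved slightly clockwise, still upright; gripper centred above it. Regrip and turn about 79° more.

Request:
{"method": "drive_tool", "body": {
  "targets": [
    {"fingers": 60,"delta_pos": [-1,0.5,20],"dr": [0,0,0]},
    {"fingers": 50,"delta_pos": [-1,0.5,40],"dr": [0,0,0]},
    {"fingers": 40,"delta_pos": [-1,0.5,55],"dr": [0,0,0]},
    {"fingers": 40,"delta_pos": [-1,0.5,61],"dr": [0,0,0]},
    {"fingers": 5,"delta_pos": [-1,0.5,61],"dr": [0,0,0]},
    {"fingers": 5,"delta_pos": [-1,0.5,61],"dr": [0,0,0]},
    {"fingers": 5,"delta_pos": [-1,0.5,61],"dr": [0,0,0]},
    {"fingers": 5,"delta_pos": [-1,0.5,61],"dr": [0,0,0]},
    {"fingers": 5,"delta_pos": [-1,0.5,61],"dr": [0,0,0]}
  ],
  "force": 5
}}

```text
t: 9.15
tool_pos: [594.7, -189.7, 143.1]
eef_rot: [0.024, 1.0, -0.0, 0.001]
ft_force: [-0.3, 1.4, 2.7]
finger_gap: 14.2
finger_force: 5.0
```

Request:
{"method": "drive_tool", "body": {
  "targets": [
    {"fingers": 5,"delta_pos": [0,0,0],"dr": [0,0,0]},
    {"fingers": 5,"delta_pos": [0,0,0],"dr": [0,0,0]},
    {"fingers": 5,"delta_pos": [0,0,0],"dr": [0,0,3]},
    {"fingers": 5,"delta_pos": [0,0,0],"dr": [0,0,7]},
    {"fingers": 5,"delta_pos": [0,0,0],"dr": [0,0,11]},
    {"fingers": 5,"delta_pos": [0,0,0],"dr": [0,0,15]},
    {"fingers": 5,"delta_pos": [0,0,0],"dr": [0,0,20]},
    {"fingers": 5,"delta_pos": [0,0,0],"dr": [0,0,25]}
  ],
  "force": 40
}}

```text
t: 9.95
tool_pos: [594.7, -190.2, 143.1]
eef_rot: [0.241, 0.97, -0.0, 0.001]
ft_force: [-0.8, 0.6, 6.5]
finger_gap: 13.8
finger_force: 40.0
```

```bash
python3 st.py
```

```text
t 9.95
tool_pos [ 594.653 -190.157  143.124]
qpos [-3.490e-01  2.430e-01  1.814e+00 -1.000e-03  1.083e+00 -1.432e+00]
ft_force [-0.849  0.579  6.521]
ft_torque [ 0.008 -0.056  0.299]
finger_gap 13.763
finger_force 40.024
heading 152.0889554441733
```

Torque is steady at 0.30 N m, so it is loosening. Continue.

Request:
{"method": "drive_tool", "body": {
  "targets": [
    {"fingers": 5,"delta_pos": [0,0,-0.5],"dr": [0,0,6]},
    {"fingers": 5,"delta_pos": [0,0,-1],"dr": [0,0,12]},
    {"fingers": 5,"delta_pos": [0,0,-1],"dr": [0,0,18]},
    {"fingers": 5,"delta_pos": [0,0,-1],"dr": [0,0,24]},
    {"fingers": 5,"delta_pos": [0,0,-1],"dr": [0,0,30]},
    {"fingers": 5,"delta_pos": [0,0,-1],"dr": [0,0,36]},
    {"fingers": 5,"delta_pos": [0,0,-1],"dr": [0,0,42]},
    {"fingers": 5,"delta_pos": [0,0,-1],"dr": [0,0,48]},
    {"fingers": 5,"delta_pos": [0,0,-1],"dr": [0,0,54]},
    {"fingers": 5,"delta_pos": [0,0,-1],"dr": [0,0,54]}
  ]
}}

```text
t: 10.95
tool_pos: [593.9, -190.7, 143.5]
eef_rot: [0.654, 0.756, -0.001, 0.001]
ft_force: [-1.2, -3.5, 4.0]
finger_gap: 13.4
finger_force: 40.0
```

```bash
python3 st.py
```

```text
t 10.95
tool_pos [ 593.858 -190.662  143.484]
qpos [-0.35   0.242  1.813 -0.002  1.085 -0.493]
ft_force [-1.202 -3.519  4.034]
ft_torque [-0.534  0.245  0.071]
finger_gap 13.377
finger_force 39.974
heading 98.24999286080559
```

Request:
{"method": "drive_tool", "body": {
  "targets": [
    {"fingers": 50,"delta_pos": [0,0,0],"dr": [0,0,0]},
    {"fingers": 50,"delta_pos": [0,0,0],"dr": [0,0,0]},
    {"fingers": 60,"delta_pos": [0,0,0],"dr": [0,0,0]},
    {"fingers": 60,"delta_pos": [0,0,-20],"dr": [0,0,0]},
    {"fingers": 60,"delta_pos": [0,0,-40],"dr": [0,0,0]},
    {"fingers": 60,"delta_pos": [0,0,-70],"dr": [0,0,0]},
    {"fingers": 60,"delta_pos": [10,0,-80],"dr": [0,0,6]},
    {"fingers": 60,"delta_pos": [30,0,-80],"dr": [0,0,13]},
    {"fingers": 60,"delta_pos": [55,0,-80],"dr": [0,0,21]},
    {"fingers": 60,"delta_pos": [80,0,-80],"dr": [0,0,29]}
  ],
  "force": 5
}}

```text
t: 11.95
tool_pos: [582.3, -109.7, 222.7]
eef_rot: [0.825, 0.566, 0.0, -0.0]
ft_force: [0.1, -0.1, 0.4]
finger_gap: 60.0
finger_force: 0.0
```

Request:
{"method": "drive_tool", "body": {
  "targets": [
    {"fingers": 60,"delta_pos": [0,0,0],"dr": [0,0,8]},
    {"fingers": 60,"delta_pos": [0,0,0],"dr": [0,0,16]},
    {"fingers": 60,"delta_pos": [0,0,0],"dr": [0,0,24]},
    {"fingers": 60,"delta_pos": [0,0,0],"dr": [0,0,32]},
    {"fingers": 60,"delta_pos": [0,0,0],"dr": [0,0,40]},
    {"fingers": 60,"delta_pos": [0,0,0],"dr": [0,0,48]},
    {"fingers": 60,"delta_pos": [0,0,0],"dr": [0,0,56]},
    {"fingers": 60,"delta_pos": [0,0,0],"dr": [0,0,60.5]},
    {"fingers": 60,"delta_pos": [0,0,0],"dr": [0,0,60.5]}
  ]
}}

```text
t: 12.85
tool_pos: [582.3, -110.3, 222.4]
eef_rot: [0.997, 0.077, -0.0, -0.0]
ft_force: [-0.2, 0.4, 0.3]
finger_gap: 59.8
finger_force: 0.0
```

```bash
python3 st.py; python3 - <<'E'
from h import *
s=r.get_state();q=s["eef_rot"];a=2*np.arctan2(q[1],q[0]);d=np.array([561,23.5])-s["tool_pos"][:2]
print("tx,ty",d@[np.cos(a),np.sin(a)],d@[np.sin(a),-np.cos(a)])
E
```

```text
t 12.85
tool_pos [ 582.304 -110.268  222.443]
qpos [-0.229  0.121  1.804  0.     1.218  1.188]
ft_force [-0.151  0.374  0.27 ]
ft_torque [ 0.038 -0.004  0.014]
finger_gap 59.824
finger_force 0.0
heading 8.777731398637854
tx,ty -0.6411887559955257 -135.45201027112387
```

Request:
{"method": "drive_tool", "body": {
  "targets": [
    {"fingers": 60,"delta_pos": [0,-30,0],"dr": [0,0,0]},
    {"fingers": 60,"delta_pos": [0,-65,0],"dr": [0,0,0]},
    {"fingers": 60,"delta_pos": [0,-100,0],"dr": [0,0,0]},
    {"fingers": 60,"delta_pos": [-0.6,-125,0],"dr": [0,0,0]},
    {"fingers": 60,"delta_pos": [-0.6,-135.5,0],"dr": [0,0,0]},
    {"fingers": 60,"delta_pos": [-0.6,-135.5,0],"dr": [0,0,0]},
    {"fingers": 60,"delta_pos": [-0.6,-135.5,0],"dr": [0,0,0]}
  ]
}}

```text
t: 13.55
tool_pos: [561.5, 22.7, 222.8]
eef_rot: [0.997, 0.077, -0.0, 0.0]
ft_force: [-0.6, -0.2, -0.3]
finger_gap: 60.1
finger_force: 0.0
```

```bash
python3 st.py; python3 - <<'E'
from h import *
b=cams.read_camera("scene")
print(proj("scene",r.get_state()["tool_pos"]))
cv2.imwrite("pics/f.png",cv2.resize(b[120:300,140:340],None,fx=3,fy=3))
E
```

```text
t 13.55
tool_pos [561.458  22.744 222.848]
qpos [-3.000e-03  6.200e-02  1.867e+00 -1.000e-03  1.213e+00  1.414e+00]
ft_force [-0.604 -0.187 -0.254]
ft_torque [0.042 0.025 0.029]
finger_gap 60.114
finger_force 0.0
heading 8.804918607825616
[271.33382866 177.53687182]
```

View pics/f.png

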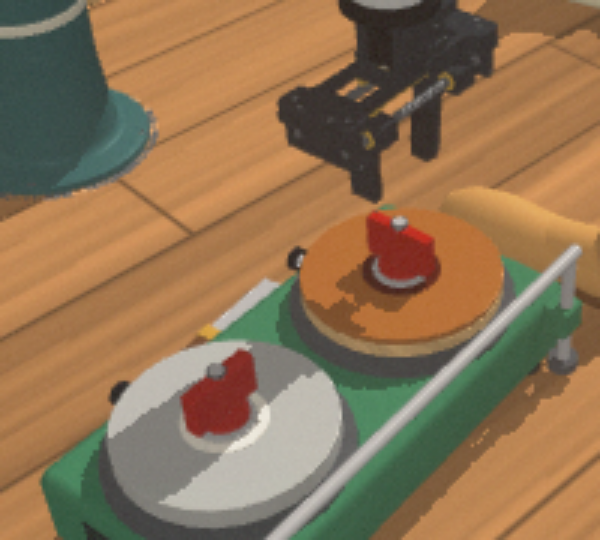

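The right nut (about (213,255)) now lies along the machine's y. The gripper is centred over the left nut. Descend and grip gently.

Request:
{"method": "drive_tool", "body": {
  "targets": [
    {"fingers": 60,"delta_pos": [0,0,25],"dr": [0,0,0]},
    {"fingers": 50,"delta_pos": [0,0,50],"dr": [0,0,0]},
    {"fingers": 40,"delta_pos": [0,0,70],"dr": [0,0,0]},
    {"fingers": 40,"delta_pos": [0,0,79],"dr": [0,0,0]},
    {"fingers": 5,"delta_pos": [0,0,79],"dr": [0,0,0]},
    {"fingers": 5,"delta_pos": [0,0,79],"dr": [0,0,0]},
    {"fingers": 5,"delta_pos": [0,0,79],"dr": [0,0,0]},
    {"fingers": 5,"delta_pos": [0,0,79],"dr": [0,0,0]},
    {"fingers": 5,"delta_pos": [0,0,79],"dr": [0,0,0]}
  ],
  "force": 5
}}

```text
t: 14.5
tool_pos: [562.3, 24.0, 145.3]
eef_rot: [0.997, 0.076, 0.001, -0.0]
ft_force: [0.2, 3.1, 2.8]
finger_gap: 13.8
finger_force: 5.0
```

Request:
{"method": "drive_tool", "body": {
  "targets": [
    {"fingers": 5,"delta_pos": [0,0,0],"dr": [0,0,0]},
    {"fingers": 5,"delta_pos": [0,0,0],"dr": [0,0,0]},
    {"fingers": 5,"delta_pos": [0,0,0],"dr": [0,0,-1]},
    {"fingers": 5,"delta_pos": [0,0,0],"dr": [0,0,-2.5]},
    {"fingers": 5,"delta_pos": [0,0,0],"dr": [0,0,-2.5]}
  ],
  "force": 40
}}

```text
t: 15.0
tool_pos: [562.4, 24.0, 145.3]
eef_rot: [0.995, 0.098, 0.001, -0.0]
ft_force: [-0.2, 3.7, 6.3]
finger_gap: 13.4
finger_force: 40.1
```

```bash
python3 st.py
```

```text
t 15.0
tool_pos [562.355  23.978 145.295]
qpos [-2.000e-03  1.290e-01  1.944e+00  1.000e-03  1.066e+00  1.372e+00]
ft_force [-0.218  3.717  6.306]
ft_torque [ 0.702  0.055 -0.243]
finger_gap 13.423
finger_force 40.058
heading 11.23902212692552
```

Only 0.24 N m at 2.5°, so anticlockwise loosens as expected. I'll turn it the remaining 87°.

Request:
{"method": "drive_tool", "body": {
  "targets": [
    {"fingers": 5,"delta_pos": [0,-1,-1],"dr": [0,0,-4]},
    {"fingers": 5,"delta_pos": [0,-1,-1],"dr": [0,0,-9]},
    {"fingers": 5,"delta_pos": [0,-1,-1],"dr": [0,0,-14]},
    {"fingers": 5,"delta_pos": [0,-1,-1],"dr": [0,0,-19]},
    {"fingers": 5,"delta_pos": [0,-1,-1],"dr": [0,0,-24]},
    {"fingers": 5,"delta_pos": [0,-1,-1],"dr": [0,0,-29]},
    {"fingers": 5,"delta_pos": [0,-1,-1],"dr": [0,0,-34]},
    {"fingers": 5,"delta_pos": [0,-1,-1],"dr": [0,0,-39]},
    {"fingers": 5,"delta_pos": [0,-1,-1],"dr": [0,0,-43]}
  ]
}}

```text
t: 15.9
tool_pos: [561.8, 24.9, 145.6]
eef_rot: [0.889, 0.457, 0.001, -0.0]
ft_force: [0.0, 3.5, 3.2]
finger_gap: 13.8
finger_force: 40.1
```

```bash
python3 st.py
```

```text
t 15.9
tool_pos [561.828  24.859 145.643]
qpos [-1.000e-03  1.280e-01  1.944e+00  1.000e-03  1.067e+00  6.200e-01]
ft_force [0.04  3.456 3.204]
ft_torque [ 0.627 -0.093 -0.319]
finger_gap 13.754
finger_force 40.08
heading 54.386867186781295
```

Torque is steady at 0.3 N m; finish to heading 98.7.

Request:
{"method": "drive_tool", "body": {
  "targets": [
    {"fingers": 5,"delta_pos": [0,0,-0.5],"dr": [0,0,-5]},
    {"fingers": 5,"delta_pos": [0,0,-0.5],"dr": [0,0,-10]},
    {"fingers": 5,"delta_pos": [0,0,-0.5],"dr": [0,0,-15]},
    {"fingers": 5,"delta_pos": [0,0,-0.5],"dr": [0,0,-20]},
    {"fingers": 5,"delta_pos": [0,0,-0.5],"dr": [0,0,-25]},
    {"fingers": 5,"delta_pos": [0,0,-0.5],"dr": [0,0,-30]},
    {"fingers": 5,"delta_pos": [0,0,-0.5],"dr": [0,0,-35]},
    {"fingers": 5,"delta_pos": [0,0,-0.5],"dr": [0,0,-40]},
    {"fingers": 5,"delta_pos": [0,0,-0.5],"dr": [0,0,-44.5]},
    {"fingers": 5,"delta_pos": [0,0,-0.5],"dr": [0,0,-44.5]}
  ]
}}

```text
t: 16.9
tool_pos: [560.9, 25.1, 145.8]
eef_rot: [0.651, 0.759, 0.0, -0.001]
ft_force: [-2.9, 5.0, 4.8]
finger_gap: 13.4
finger_force: 40.0
```

Request:
{"method": "drive_tool", "body": {
  "targets": [
    {"fingers": 50,"delta_pos": [0,0,0],"dr": [0,0,0]},
    {"fingers": 50,"delta_pos": [0,0,0],"dr": [0,0,0]},
    {"fingers": 60,"delta_pos": [0,0,0],"dr": [0,0,0]},
    {"fingers": 60,"delta_pos": [0,0,-20],"dr": [0,0,0]},
    {"fingers": 60,"delta_pos": [0,0,-45],"dr": [0,0,0]},
    {"fingers": 60,"delta_pos": [0,0,-75],"dr": [0,0,0]},
    {"fingers": 60,"delta_pos": [0,0,-105],"dr": [0,0,0]},
    {"fingers": 60,"delta_pos": [0,0,-130],"dr": [0,0,0]},
    {"fingers": 60,"delta_pos": [0,0,-130],"dr": [0,0,0]}
  ],
  "force": 5
}}

```text
t: 17.8
tool_pos: [563.6, 23.9, 279.9]
eef_rot: [0.651, 0.759, 0.002, 0.003]
ft_force: [0.0, -0.0, 0.7]
finger_gap: 60.3
finger_force: 0.0
```

```bash
python3 st.py; python3 - <<'E'
from h import *
b=cams.read_camera("scene")
cv2.imwrite("pics/g.png",cv2.resize(b[120:420,90:370],None,fx=2,fy=2))
E
```

```text
t 17.8
tool_pos [563.556  23.935 279.908]
qpos [-1.000e-03  2.600e-02  1.799e+00 -1.000e-03  1.309e+00 -1.530e-01]
ft_force [ 0.026 -0.027  0.699]
ft_torque [-0.061 -0.142 -0.007]
finger_gap 60.331
finger_force 0.0
heading 98.71808771137997
```

View pics/g.png

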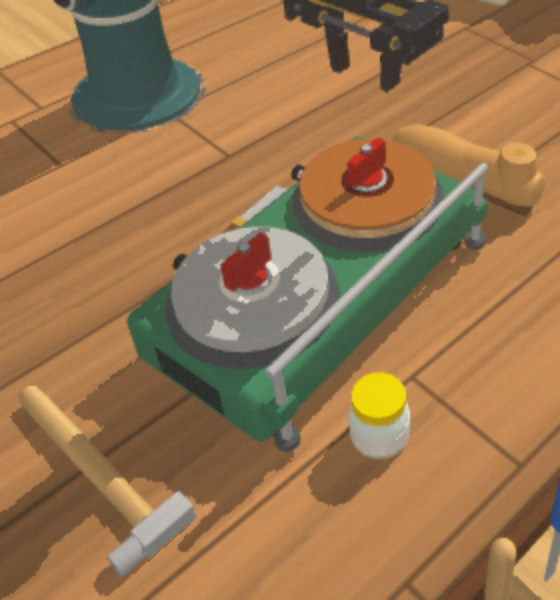

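Both red bars now lie along the machine's y (crop (367,165) and (247,262)). The last, hammer, jar and knife have not moved, and the gripper is clear. Handing in.

```bash
python3 -c "
from plant import r
print(r.finish_job())"
```

```text
the job is handed in; nothing more can be done
None
```

Both nuts are loosened by about a quarter turn and still on their spindles: the right one clockwise (left-hand thread), the left one anticlockwise; the feel test tightened the right nut briefly by about 2.5° (0.6 N m, under the 0.9 N m limit), and the job was handed in at about 18 s with nothing else moved.

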